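# Push a leaking cell out of a torch barrel

### The arm

A 6-joint arm with a two-finger parallel gripper is mounted at the origin on a cart in front of the work surface, level with it; the furniture and walls round the work are solid. World frame = base frame: x ahead of the robot, y to its left, z up, the work surface at z = 0. Lengths are in mm, angles in degrees, forces in N, time in s.
With the tool pointing down it reaches from about 300 to 850 mm from the base axis. Payload 4.2 kg.
Tool frame: the origin (TCP) lies midway between the tips of the shut fingers; the grasp point (between the pads) lies env.hold_point_z behind it (env.hold_point_z is the distance from the TCP to the grasp point, in mm); z points along the fingers, y is the line along which they close (so a half turn about z gives the same grasp; the last joint's range is limited). The gripper opens to 91 mm and grips with 3 to 60 N. Pads are 32 mm wide; open, the fingers measure 118 mm over their backs; the gripper's body (76 mm by 178 mm) begins 60 mm behind the grasp point.
Start: joints at [69.156, 18.312, 89.639, -0, 72.044, -1.146], TCP at [193.817, 541.367, 213.976] pointing down, gripper open.
Joint ranges: [-177.97, 177.97], [-48.28, 115.42], [12.27, 149.76], [-77.06, 257.06], [2.81, 150.46], [-146.56, 146.56]. Speed limits (degrees/s): [147.25, 147.25, 180, 180, 180, 180].

### API

Orientations are given as [roll, pitch, yaw] about the fixed x, y, z axes, in that order (R = Rz(yaw) Ry(pitch) Rx(roll)).
In Python, from workcell import env, viewer, spotter gives the robot as it stands.
- The arm moves only by the tool apply_moves, never from a script. Its arguments are lists of equal length, an entry for each row: "delta_pos": the shift along the world's x, y, z normalised to -1 to 1, where 1 is 120 mm, a list of three; "rot": the turn, a rotation vector about the world's x, y, z normalised to -1 to 1, where 1 is 1.5 rad, a list of three; "hand": the opening, from 0 (shut) to 1 (fully open). A call has 1 to 10 rows; each row is the pose to reach, as a shift and turn from the pose commanded when the call began; what a row does not reach only later rows make up. A row lasts 1/12 s, in which the tool goes at most 41.7 mm and 7.16 degrees, less where a joint would pass 70% of its speed; a pose out of reach is approached as far as the arm can. A call with a number of a shift or a turn outside -1 to 1 is refused whole. A call with a gripper value outside its range is refused whole. The fingers move at their own pace and stop on an object; "newtons" is the grip in N (left out, the last holds). Time passes only in rows, so rows that repeat a pose let the fingers close. It gives the time, the measured TCP pose, the force, the opening and the grip force at its end, in the units of the state.
- env.state(): the state, without advancing time (a new reading comes with each control period).
- viewer.grab_frame(name): name is "scene" or "top" or "wrist"; returns a dict with "pixels" (420x560x3 uint8, red, green, blue), "camera_matrix" (3x3 intrinsics, pixels), "R" (3x3) and "t" (3): a world point X has camera coordinates R X + t; the wrist camera has in their place "mount" (4x4, takes a point from camera to tool coordinates, whose origin is the TCP and whose axes are the flange's). Camera axes: x right, y down, z forward; pixel columns grow to the right and rows downward; lengths in mm; the calibration is good to about 2 mm. A picture is of the moment at which its call begins: read the wrist's pose just before it. There is no depth.
- env.job_done(): hands the job in; it is judged then, once.
Trained networks look in a picture, given as the dict that the camera call returned (one of the last four; its "shot" number tells which), for a name from the list of things; names that differ only in an ending like _2 or _b are one class to them, and where a whole thing is asked for, a point or a joint stands for the part that bears it (a point fixed in the world has none). Each returns a list of dicts, best first, with "score" (0 to 1); they miss things now and then, are a little off and sometimes report something else, mostly with a low value. They report only what shows in the picture. A call takes as long as a camera call. They do not tell look-alikes from the thing itself.
- spotter.trace(picture, query): "mask" (420x560 bool, what is visible of it) and "box" ([centre column, centre row, width, height] in pixels, round what is visible of it).
- spotter.landmark_of(picture, query): "position" ([column, row] in pixels: a listed point, or the origin of a listed thing).
The state is a dict: "time_s": time; "qpos": joint angles; "qvel": joint speeds; "effort": joint torques, N m; "ee_pos": TCP position; "ee_rot": TCP orientation; "force": force on the tool from outside, world axes, zero at the start; "torque": the same for the moment, N m; "gripper_width": finger opening in mm; "gripper_force": force on a finger pad.
Only numpy, scipy, OpenCV 4.12 (cv2) and the standard library are available. Lean on these libraries where they do the work, as an engineer would, in place of code of your own. Each camera call takes 0.05 s, during which the arm holds its last target. There are 200 camera calls.

### The job

The old cell in the green torch barrel has leaked and stuck. First set the grey tray under the barrel's open end, its length along the barrel, so that it will catch the cell; then take the red-handled push rod, put its tip in at the lamp end and push the cell through and out into the tray. Draw the rod out again and lay it flat on the worktop, never touching the cell with the gripper, not dropping rod or tray, and leaving the two bottles, the part box and the tin where they stand.

Things in the scene. Friction and masses are not known exactly. Their poses are not given: they have to be found in the camera images.
- cradle: aluminium base plate fixed to the bench with two black clamps (64 mm wide, tops 79 mm high) that hold the green torch barrel: 110 long, 38 outside, axis 54 and underside 35 mm above the worktop, bore 30. Origin: on the worktop below the barrel's middle; z up; y along the barrel from open end (-y) to lamp end (+y). Base plate 92 x 78 x 8 mm, from 28 mm to -y to 50 mm to +y of the origin
- lamp_end (a point): centre of the barrel's mouth at the lamp end, 54 mm above the worktop, 55 mm to +y of the cradle's origin (axes as the cradle's): the rod goes in here, towards -y. Inside, 9 to 15 mm deep, a shoulder narrows the 30 mm bore to 24 mm, so the cell can leave only by the open end
- open_end (a point): centre of the barrel's mouth at the open end, 54 mm above the worktop, 55 mm to -y of the cradle's origin: the cell comes out here, towards -y. The last 27 mm of the barrel before it overhang the bare worktop, with 35 mm of room below
- cell: blue cell with a white band, 26 mm across, 65 long, 0.09 kg, lying in the bore; origin in its middle, y along its axis. Two sprung leaves in the bore, 12 to 38 mm inside the open end, grip it: it slides under a steady push of about 5 to 15 N, tips once its rear end has passed them, and is out when the rod's tip stands about 15 mm out of the open end
- push_rod: push rod lying level on its handle: red with black ribs, 60 mm long, 24 x 24 mm; yellow shaft 18 mm thick with black rubber tip, whose end is 170 mm to -y of the origin (140 mm ahead of the handle). Origin: on the rod's axis in the middle of the handle, 12 mm above the worktop when it lies; y along the rod, the tip towards -y. 0.14 kg, centre of mass in the handle's front half
- rod_tip (a point): centre of the rod's tip end face, 170 mm to -y of the push rod's origin
- tray: open grey tray with a black floor, 62 (x) x 124 (y) x 24 mm high outside, walls 4 mm, floor 4 mm; origin in the middle of its underside; can be gripped across its 62 mm width; both ends are alike
- flux_bottle: small white flux bottle with a thin needle spout, 48 mm across, 132 mm tall, standing on the far side of the barrel; origin in the middle of its underside. Leave it alone
- part_box: small clear box with an orange lid, 44 x 58 x 26 mm; origin in the middle of its underside. Leave it alone
- screw_tin: low round white tin with a yellowish lid, 57 mm across, 35 mm tall; origin in the middle of its underside. Leave it alone
- dispenser: white plastic solvent bottle with a blue label and a flat white cap, 70 mm across, 118 mm tall, standing on the robot's side of the barrel; origin in the middle of its underside. Leave it alone
Mind the look-alikes: they are no part of the job. Of the things that look like the tray, the larger one is meant.

How it is judged (in metres and radians):
On the way, in this order (a step that is already met when the one before it is completed fails the run):
1. the tray stands on the worktop under the open end, its length along the barrel (height (world z) of tray below 0.006 m and x of open_end in the frame of tray between -0.022 and 0.022 m and y of tray in the frame of cradle between -0.135 and -0.065 m and angle between the y axis of tray and the y axis of cradle, either way round below 0.35 rad and contact force between the fingers and tray below 0.1 N), for 0.2 s.
2. the rod's tip, inside the barrel from the lamp end, presses on the cell (y of rod_tip in the frame of cradle between -0.055 and 0.045 m and x of rod_tip in the frame of cradle between -0.012 and 0.012 m and y of push_rod in the frame of cradle above 0.055 m and height (world z) of rod_tip between 0.04 and 0.068 m and contact force between push_rod and cell above 0.5 N), for 0.1 s.
3. the cell is in the tray, clear of the barrel (x of cell in the frame of tray between -0.027 and 0.027 m and y of cell in the frame of tray between -0.058 and 0.058 m and z of cell in the frame of tray below 0.042 m and contact force between cell and cradle below 0.03 N), for 0.2 s.
At the end, for the whole second after the job is handed in: the cell rests in the tray (middle inside the walls, under 42 mm above its underside) clear of the barrel; the tray stands level and the push rod lies flat and still on the worktop (handle middle under 22 mm, tip under 26 mm high); bottles, box and tin within 25 mm of their places (all of step 3 and linear speed of cell below 0.03 m/s and height (world z) of tray between -0.006 and 0.006 m and angle between tray's own z axis and vertical below 0.1 rad and height (world z) of push_rod between 0 and 0.022 m and height (world z) of rod_tip between 0 and 0.026 m and linear speed of push_rod below 0.02 m/s); the robot touches nothing.
It fails at once if the gripper touches the leaking cell (contact force between the fingers and cell above 0.2 N).
It fails at once if the push rod is dropped (linear speed of push_rod above 0.75 m/s and contact force between the fingers and push_rod below 0.05 N).
It fails at once if the tray is dropped (linear speed of tray above 0.75 m/s and contact force between the fingers and tray below 0.05 N).
It fails at once if the flux bottle or the solvent bottle is knocked over or moved (distance of any of flux_bottle, dispenser from where it was at the start of the episode above 0.025 m or angle between any of flux_bottle, dispenser's own z axis and vertical above 0.4 rad).
It fails at once if the part box or the tin is moved (distance of any of part_box, screw_tin from where it was at the start of the episode above 0.025 m).
It also fails if it takes over 70 s, if anything falls off the work surface, if the arm or the gripper's body presses on something with over 40 N, if the wrist force passes 120 N, or if a joint passes its speed limit or range.

## Working session

There is one attempt and no reset: what is moved stays moved. The work goes in short steps, Python scripts to look and compute and a tool call to move; the robot and the scene stay as the last step left them, time stands still between calls to the robot, and variables do not carry over. Pictures are saved under pics/ and viewed, at most 14 in all, crops included, and the job is handed in when it is done.

Besides the shell and the picture viewer there is one more tool, called after "Request:" by a JSON object that holds its "api" and its "payload", one argument or row to a line. apply_moves: Moves the arm, as the interface text tells. Its arguments: {"type":"object","properties":{"delta_pos":{"type":"array"},"rot":{"type":"array"},"hand":{"type":"array"},"newtons":{"type":"number"}},"required":["delta_pos","rot","hand"]}

```bash
mkdir -p pics
cat > h.py <<'E'
import numpy as np, cv2
from workcell import env, viewer, spotter
def ray(p,uv):
    K=np.array(p["camera_matrix"]);d=np.linalg.inv(K)@np.array([uv[0],uv[1],1.])
    if "R" in p and p["R"] is not None:
        R=np.array(p["R"]);t=np.array(p["t"]).ravel();return -R.T@t,R.T@d
    M=np.array(p["mount"]);T=p["tool"];A=T@M
    return A[:3,3],A[:3,:3]@d
def plane(p,uv,z):
    o,d=ray(p,uv);return o+d*(z-o[2])/d[2]
def wrist():
    from scipy.spatial.transform import Rotation as Ro
    s=env.state();p=viewer.grab_frame("wrist");T=np.eye(4);T[:3,:3]=Ro.from_euler('xyz',s["ee_rot"],degrees=True).as_matrix();T[:3,3]=s["ee_pos"];p["tool"]=T;return p
def save(p,n): cv2.imwrite("pics/"+n,cv2.cvtColor(p["pixels"],cv2.COLOR_RGB2BGR))
E
python3 - <<'E'
from h import *
print(env.state(),env.hold_point_z)
Z=dict(cradle=0,lamp_end=54,open_end=54,push_rod=12,rod_tip=12,tray=0,flux_bottle=0,part_box=0,screw_tin=0,dispenser=0)
for n in("scene","top"):
    p=viewer.grab_frame(n);save(p,n+"0.png")
    for k,z in Z.items():
        for r in spotter.landmark_of(p,k)[:3]: print(n,k,round(r["score"],2),np.round(r["position"]),np.round(plane(p,r["position"],z)[:2]))
E
```

```text
{'time_s': 0.0, 'qpos': array([ 6.91577755e+01,  1.83528547e+01,  8.97058965e+01, -6.59476053e-04,
        7.20438585e+01, -1.14498828e+00]), 'qvel': array([ 0.00635409,  0.07846265,  0.02706417, -0.02645485, -0.04422967,
        0.02385373]), 'effort': array([-2.55044310e-03, -4.12472999e+01, -2.31964248e+01,  7.23943161e-02,
        4.57687641e-02, -1.53060646e-04]), 'ee_pos': array([193.61945839, 540.88904792, 213.11156862]), 'ee_rot': array([-1.79897398e+02, -1.42353278e-03,  1.60302966e+02]), 'force': array([-0.37190454, -0.59813575,  0.22811045]), 'torque': array([ 0.02073402, -0.01664573,  0.03070966]), 'gripper_force': 0.0, 'gripper_width': 91.23983328254161} 18.8
scene cradle 0.92 [249. 213.] [536. -43.]
scene lamp_end 0.81 [235. 193.] [525.  35.]
scene open_end 0.91 [258. 197.] [574. -44.]
scene push_rod 0.6 [198. 176.] [523. 344.]
scene rod_tip 0.73 [235. 190.] [579. 139.]
scene tray 0.92 [356. 305.] [ 498. -664.]
scene tray 0.85 [280. 245.] [ 504. -290.]
scene flux_bottle 0.83 [262. 199.] [638.  33.]
scene part_box 0.56 [280. 204.] [671. -43.]
scene screw_tin 0.58 [322. 233.] [ 663. -308.]
scene dispenser 0.89 [222. 227.] [410. -73.]
scene dispenser 0.37 [196. 178.] [522. 363.]
top cradle 0.71 [235. 210.] [536. -15.]
top lamp_end 0.79 [218. 213.] [520.  30.]
top lamp_end 0.74 [326. 164.] [ 661. -304.]
top open_end 0.88 [251. 198.] [564. -73.]
top open_end 0.33 [132. 218.] [511. 290.]
top open_end 0.22 [324. 166.] [ 657. -299.]
top push_rod 0.94 [132. 221.] [508. 306.]
top rod_tip 0.71 [186. 198.] [574. 137.]
top tray 0.94 [328. 220.] [ 496. -311.]
top tray 0.77 [441. 219.] [ 489. -665.]
top flux_bottle 0.79 [218. 177.] [642.  36.]
top part_box 0.78 [250. 173.] [654. -65.]
top screw_tin 0.55 [323. 164.] [ 676. -302.]
top dispenser 0.91 [253. 247.] [417. -73.]
```

Run:
```python
import cv2
a=cv2.imread("pics/top0.png");cv2.imwrite("pics/topc.png",cv2.resize(a[130:280,90:490],(800,300),interpolation=cv2.INTER_CUBIC))
```

```text
(no output)
```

View pics/topc.png

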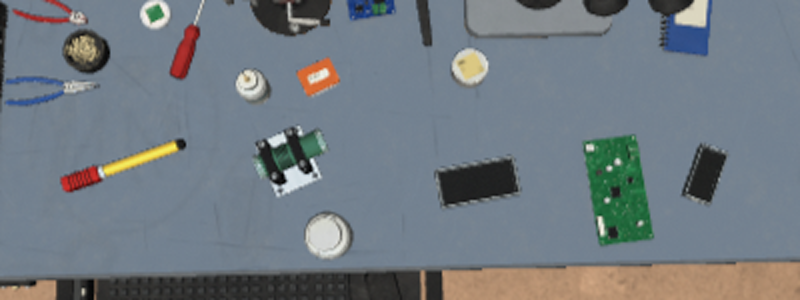

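View pics/scene0.png

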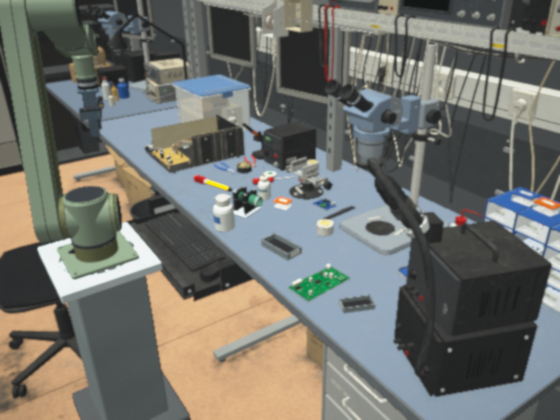

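The top picture shows two tray candidates. One is at (328,220), about 85 crop px long, and the other is at (441,219), about 60 crop px long. The enlarged crop confirms the left one is the larger, so that one is meant. The rod lies at (132,221) with its tip at (186,198), and the barrel is at (235,210), roughly parallel to the rod. I'm setting off and will look from close by on the way.

Request:
{"api": "apply_moves", "payload": {
  "delta_pos": [
    [0.35,-0.35,0.3],
    [0.7,-0.7,0.6],
    [1,-1,0.8],
    [1,-1,0.8],
    [1,-1,0.8],
    [1,-1,0.8]
  ],
  "rot": [
    [0,0,-0.08],
    [0,0,-0.16],
    [0,0,-0.24],
    [0,0,-0.32],
    [0,0,-0.4],
    [0,0,-0.45]
  ],
  "hand": [1,1,1,1,1,1]
}}

```text
time_s: 1.6
ee_pos: [317.6, 419.3, 313.7]
ee_rot: [179.6, -0.0, 121.1]
force: [0.2, 0.5, 0.4]
gripper_width: 91.5
gripper_force: 0.0
```

Request:
{"api": "apply_moves", "payload": {
  "delta_pos": [
    [0.35,-0.35,0],
    [0.6,-0.7,0],
    [0.6,-1,0],
    [0.6,-1,0]
  ],
  "rot": [
    [0,0,-0.06],
    [0,0,-0.12],
    [0,0,-0.18],
    [0,0,-0.18]
  ],
  "hand": [1,1,1,1]
}}

```text
time_s: 1.93
ee_pos: [387.0, 297.7, 310.0]
ee_rot: [-180.0, 0.1, 105.8]
force: [0.0, 0.1, -0.0]
gripper_width: 91.5
gripper_force: 0.0
```

Request:
{"api": "apply_moves", "payload": {
  "delta_pos": [
    [0.15,-0.35,0],
    [0.3,-0.7,0],
    [0.4,-1,0],
    [0.4,-1,0]
  ],
  "rot": [
    [0,0,0],
    [0,0,0],
    [0,0,0],
    [0,0,0]
  ],
  "hand": [1,1,1,1]
}}

```text
time_s: 2.27
ee_pos: [435.3, 176.0, 310.2]
ee_rot: [180.0, 0.2, 105.8]
force: [-0.3, -0.9, -1.1]
gripper_width: 91.4
gripper_force: 0.0
```

```bash
cat >> h.py <<'E'
Z=dict(cradle=0,lamp_end=54,open_end=54,push_rod=12,rod_tip=12,tray=0,flux_bottle=0,part_box=0,screw_tin=0,dispenser=0)
def look(p,keys=Z):
    for k in keys:
        for r in spotter.landmark_of(p,k)[:2]: print(k,round(r["score"],2),np.round(r["position"]),np.round(plane(p,r["position"],Z[k])[:2],1))
E
python3 - <<'E'
from h import *
p=wrist();s=env.state();print(s["ee_pos"],s["ee_rot"],s["time_s"],p["mount"]);save(p,"w1.png");look(p)
E
```

```text
[434.80719403 178.06950596 310.17327784] [1.79971951e+02 6.47611854e-02 1.05828412e+02] 2.3167 [[-1.19404776e-03 -9.65402145e-01 -2.60762865e-01  7.36221965e+01]
 [ 9.99998865e-01 -9.13172205e-04 -1.19828412e-03  2.10985205e+00]
 [ 9.18704663e-04 -2.60764000e-01  9.65402140e-01 -1.71295773e+02]
 [ 0.00000000e+00  0.00000000e+00  0.00000000e+00  1.00000000e+00]]
cradle 0.92 [311. 311.] [535.9 -20.6]
push_rod 0.95 [375.  70.] [512.8 315.4]
rod_tip 0.76 [373. 212.] [568.7 149. ]
part_box 0.82 [383. 363.] [666.6 -74.3]
dispenser 0.57 [218. 323.] [411.2 -75.3]
dispenser 0.2 [371. 211.] [570.2 147. ]
```

View pics/w1.png

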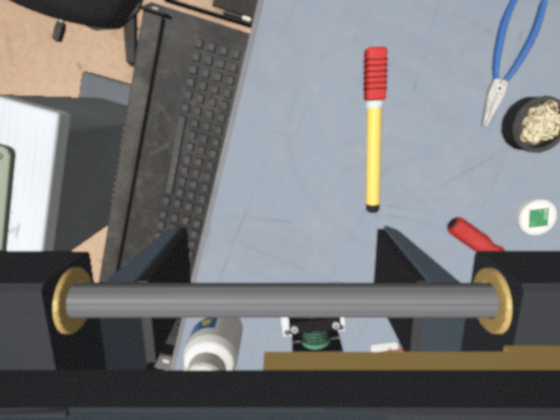

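The wrist picture shows the rod with its handle at (375,70) and tip at (373,212). The cradle is half hidden below, at (311,311).

Request:
{"api": "apply_moves", "payload": {
  "delta_pos": [
    [0.1,-0.35,0],
    [0.2,-0.7,0],
    [0.2,-1,0],
    [0.2,-1,0]
  ],
  "rot": [
    [0,0,0],
    [0,0,0],
    [0,0,0],
    [0,0,0]
  ],
  "hand": [1,1,1,1]
}}

```text
time_s: 3.15
ee_pos: [458.1, 56.1, 309.9]
ee_rot: [-179.9, 0.2, 105.8]
force: [-0.8, 0.3, -0.1]
gripper_width: 91.1
gripper_force: 0.0
```

Request:
{"api": "apply_moves", "payload": {
  "delta_pos": [
    [0.1,-0.35,0],
    [0.2,-0.7,0],
    [0.3,-1,0],
    [0.3,-1,0]
  ],
  "rot": [
    [0,0,0],
    [0,0,0],
    [0,0,0],
    [0,0,0]
  ],
  "hand": [1,1,1,1]
}}

```text
time_s: 3.48
ee_pos: [495.6, -63.9, 309.5]
ee_rot: [-180.0, 0.2, 105.8]
force: [-0.1, 1.3, -0.8]
gripper_width: 91.1
gripper_force: 0.0
```

Request:
{"api": "apply_moves", "payload": {
  "delta_pos": [
    [0.1,-0.35,0],
    [0.2,-0.7,0],
    [0.2,-0.8,0],
    [0.2,-0.8,0],
    [0.2,-0.8,0]
  ],
  "rot": [
    [0,0,0],
    [0,0,0],
    [0,0,0],
    [0,0,0],
    [0,0,0]
  ],
  "hand": [1,1,1,1,1]
}}

```text
time_s: 3.9
ee_pos: [517.9, -154.2, 309.6]
ee_rot: [-180.0, -0.1, 106.1]
force: [-0.8, -0.1, -0.4]
gripper_width: 91.0
gripper_force: 0.0
```

Run:
```python
from h import *
p=wrist();s=env.state();print(s["ee_pos"],s["ee_rot"],s["time_s"]);save(p,"w2.png");look(p)
np.save("w2.npy",p,allow_pickle=True)
```

```text
[ 517.76274362 -153.45272752  309.80450033] [-1.79995160e+02 -7.28281203e-02  1.06171842e+02] 3.95
cradle 0.6 [324.  66.] [535.3 -24.7]
lamp_end 0.84 [328.   5.] [517.   26.4]
open_end 0.56 [336. 114.] [559.6 -74.8]
tray 0.72 [232. 267.] [ 491.9 -312.4]
flux_bottle 0.89 [426.  43.] [644.3  33.8]
part_box 0.63 [415. 129.] [668.6 -64.7]
screw_tin 0.55 [356. 294.] [ 672.8 -303.4]
dispenser 0.8 [217.  80.] [414.4 -76.4]
```

View pics/w2.png

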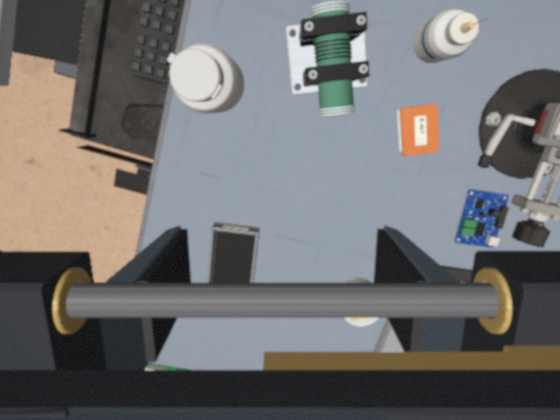

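The wrist picture shows the barrel with its open end at (336,114), clamps near (337,72) and (333,20), the part box at (419,130) and the tray's end at (234,228).

Run:
```python
from h import *
p=np.load("w2.npy",allow_pickle=True).item()
P=lambda u,v,z:plane(p,(u,v),z)[:2]
def hd(a,b): d=a-b;return np.degrees(np.arctan2(d[1],d[0]))
print("plate L",hd(P(289,27,8),P(295,94,8)))
for a,b in(((313,75),(361,70)),((306,23),(361,18))):
    A,B=P(*a,79),P(*b,79);print("clamp",hd(B,A)+90,(A+B)/2)
hsv=cv2.cvtColor(p["pixels"],cv2.COLOR_RGB2HSV)
m=cv2.inRange(hsv,(60,80,30),(95,255,200));m[:, :290]=0;m[:,380:]=0;m[130:]=0
c=[]
for r in range(82,112,3):
    x=np.where(m[r])[0]
    if len(x)>5:c.append((x.min(),x.max(),r))
print(c)
A=[(P(a,r,62)+P(b,r,62))/2 for a,b,r in c];print(np.round(A,1)); print("barrel",hd(A[0],A[-1]))
print("tray edge",P(214,224,24),P(259,229,24),P(209,285,24),P(252,285,24))
```

```text
plate L 111.88264052698028
clamp 111.66480977542756 [544.04950711 -36.47840246]
clamp 110.77579537541587 [525.60013583   8.54532867]
[(np.int64(322), np.int64(349), 82), (np.int64(320), np.int64(350), 85), (np.int64(320), np.int64(350), 88), (np.int64(320), np.int64(350), 91), (np.int64(320), np.int64(350), 94), (np.int64(320), np.int64(351), 97), (np.int64(321), np.int64(351), 100), (np.int64(321), np.int64(351), 103)]
[[547.4 -44. ]
 [547.9 -47.1]
 [548.8 -50. ]
 [549.8 -52.9]
 [550.7 -55.9]
 [552.2 -58.7]
 [553.7 -61.5]
 [554.7 -64.5]]
barrel 109.59224743796308
tray edge [ 455.7705823  -248.68971795] [ 513.14957021 -239.22524772] [ 469.17468319 -334.46507488] [ 524.79155358 -318.44893176]
```

Request:
{"api": "apply_moves", "payload": {
  "delta_pos": [
    [0,-0.35,-0.1],
    [-0.05,-0.7,-0.2],
    [-0.1,-1,-0.4],
    [-0.1,-1,-0.6],
    [-0.1,-1,-0.6]
  ],
  "rot": [
    [0,0,-0.03],
    [0,0,-0.079],
    [0,0,-0.079],
    [0,0,-0.079],
    [0,0,-0.079]
  ],
  "hand": [1,1,1,1,1]
}}

```text
time_s: 4.87
ee_pos: [502.7, -275.3, 232.6]
ee_rot: [-179.5, -0.4, 99.2]
force: [-0.8, 0.7, -0.6]
gripper_width: 91.0
gripper_force: 0.0
```

Request:
{"api": "apply_moves", "payload": {
  "delta_pos": [
    [-0.05,-0.25,-0.2],
    [-0.075,-0.45,-0.5],
    [-0.075,-0.45,-0.8],
    [-0.075,-0.45,-1],
    [-0.075,-0.45,-1]
  ],
  "rot": [
    [0,0,0],
    [0,0,0],
    [0,0,0],
    [0,0,0],
    [0,0,0]
  ],
  "hand": [1,1,1,1,1]
}}

```text
time_s: 5.28
ee_pos: [494.4, -326.2, 113.7]
ee_rot: [-179.6, -0.4, 99.4]
force: [-1.0, 0.8, -0.4]
gripper_width: 91.3
gripper_force: 0.0
```

Request:
{"api": "apply_moves", "payload": {
  "delta_pos": [
    [0,0,-0.2],
    [0,0,-0.4],
    [0,0,-0.5],
    [0,0,-0.5],
    [0,0,-0.5]
  ],
  "rot": [
    [0,0,0],
    [0,0,0],
    [0,0,0],
    [0,0,0],
    [0,0,0]
  ],
  "hand": [1,1,1,1,1]
}}

```text
time_s: 5.7
ee_pos: [498.3, -328.6, 59.9]
ee_rot: [179.9, 0.1, 99.4]
force: [-0.5, -0.6, 1.7]
gripper_width: 91.1
gripper_force: 0.0
```

Run:
```python
from h import *
p=wrist();s=env.state();print(s["ee_pos"],s["ee_rot"],s["time_s"]);save(p,"w3.png");look(p,["tray"])
```

```text
[ 498.58569293 -328.98092442   60.42022221] [1.79829201e+02 1.45358303e-01 9.94120407e+01] 5.75
tray 0.92 [277. 195.] [ 494.1 -310.4]
```

View pics/w3.png

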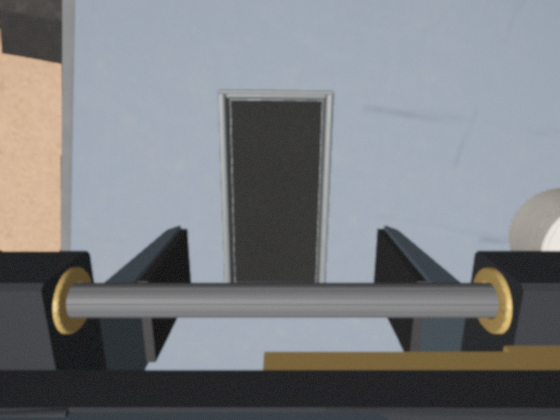

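The tray sits centred between the fingers, from (222,92) to (330,285). I'll go down and grip it.

Request:
{"api": "apply_moves", "payload": {
  "delta_pos": [
    [0,0,-0.25],
    [0,0,-0.45],
    [0,0,-0.45],
    [0,0,-0.45],
    [0,0,-0.45],
    [0,0,-0.45],
    [0,0,-0.45],
    [0,0,-0.45],
    [0,0,-0.45]
  ],
  "rot": [
    [0,0,0],
    [0,0,0],
    [0,0,0],
    [0,0,0],
    [0,0,0],
    [0,0,0],
    [0,0,0],
    [0,0,0],
    [0,0,0]
  ],
  "hand": [1,1,1,0.5,0.5,0.5,0.5,0.5,0.5],
  "newtons": 15
}}

```text
time_s: 6.55
ee_pos: [497.4, -329.1, 5.4]
ee_rot: [179.9, 0.1, 99.4]
force: [-0.8, 0.1, 6.1]
gripper_width: 61.9
gripper_force: 15.0
```

Request:
{"api": "apply_moves", "payload": {
  "delta_pos": [
    [0,0,0.1],
    [0,0,0.25],
    [0.1,0.2,0.25],
    [0.2,0.45,0.25],
    [0.3,0.7,0.25],
    [0.4,0.9,0.25],
    [0.45,1,0.25],
    [0.45,1,0.25]
  ],
  "rot": [
    [0,0,0],
    [0,0,0],
    [0,0,0.03],
    [0,0,0.07],
    [0,0,0.11],
    [0,0,0.141],
    [0,0,0.141],
    [0,0,0.141]
  ],
  "hand": [0.5,0.5,0.5,0.5,0.5,0.5,0.5,0.5],
  "newtons": 25
}}

```text
time_s: 7.22
ee_pos: [551.9, -206.4, 34.0]
ee_rot: [180.0, -0.0, 111.6]
force: [-0.3, -0.3, -1.0]
gripper_width: 61.8
gripper_force: 25.0
```

Run:
```python
from h import *
p=wrist();s=env.state();print(s["ee_pos"],s["ee_rot"],s["time_s"],s["gripper_width"],s["force"]);save(p,"w4.png");look(p,["tray","open_end","cradle","lamp_end","part_box"])
np.save("w4.npy",p,allow_pickle=True)
```

```text
[ 551.1862386  -207.85436317   33.92825277] [-1.79988782e+02  1.74469124e-02  1.11576993e+02] 7.2667 61.471629638583906 [ 1.06353049 -0.96247073 -1.30698197]
```

View pics/w4.png

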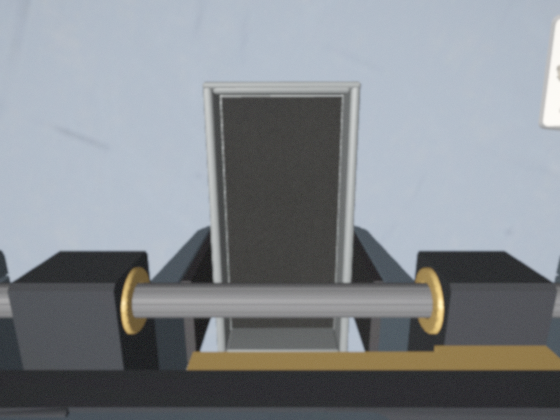

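The tray is held level, with its near rim at (282,86).

Request:
{"api": "apply_moves", "payload": {
  "delta_pos": [
    [0,0,-0.1],
    [0,0,-0.2],
    [0.08,0.18,-0.2],
    [0.16,0.37,-0.2],
    [0.16,0.37,-0.2],
    [0.16,0.37,-0.2]
  ],
  "rot": [
    [0,0,0],
    [0,0,0],
    [0,0,0],
    [0,0,0],
    [0,0,0],
    [0,0,0]
  ],
  "hand": [0.5,0.5,0.5,0.5,0.5,0.5]
}}

```text
time_s: 8.02
ee_pos: [570.1, -164.3, 9.9]
ee_rot: [-180.0, 0.0, 111.5]
force: [0.1, -0.3, -1.7]
gripper_width: 61.6
gripper_force: 25.0
```

Run:
```python
from h import *
q=np.load("w4.npy",allow_pickle=True).item();print("rim ahead of TCP w4",plane(q,(282,84),52)[:2]-q["tool"][:2,3])
p=wrist();s=env.state();print(s["ee_pos"],s["ee_rot"],s["time_s"]);save(p,"w5.png");look(p,["open_end","tray","part_box"])
np.save("w5.npy",p,allow_pickle=True)
```

```text
rim ahead of TCP w4 [-28.08874819  76.37414707]
[ 569.77635338 -164.89658989    9.95143954] [-1.79980357e+02  1.62157490e-02  1.11485944e+02] 8.0667
open_end 0.64 [348.  62.] [560.  -75.3]
tray 0.59 [282. 219.] [ 565.6 -147.1]
part_box 0.72 [540. 140.] [665.9 -65.1]
```

View pics/w5.png

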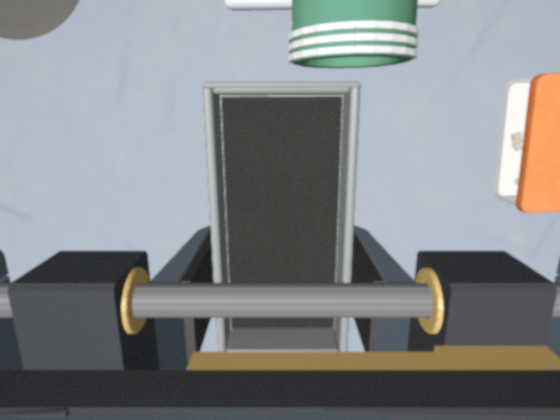

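Request:
{"api": "apply_moves", "payload": {
  "delta_pos": [
    [0.06,0.115,0],
    [0.12,0.23,0],
    [0.12,0.23,0],
    [0.12,0.23,-0.035],
    [0.12,0.23,-0.04],
    [0.12,0.23,-0.04],
    [0.12,0.23,-0.04],
    [0.12,0.23,-0.04],
    [0.12,0.23,-0.04],
    [0.12,0.23,-0.04]
  ],
  "rot": [
    [0,0,0],
    [0,0,0],
    [0,0,0],
    [0,0,0],
    [0,0,0],
    [0,0,0],
    [0,0,0],
    [0,0,0],
    [0,0,0],
    [0,0,0]
  ],
  "hand": [0.5,0.5,0.5,0.5,0.5,0.5,0.78,0.78,0.78,0.78]
}}

```text
time_s: 9.05
ee_pos: [584.1, -136.8, 5.1]
ee_rot: [-180.0, -0.0, 111.5]
force: [0.3, -0.0, -0.2]
gripper_width: 71.3
gripper_force: 0.0
```

Request:
{"api": "apply_moves", "payload": {
  "delta_pos": [
    [0,0,0],
    [0,0,0.1],
    [0,0,0.3],
    [0,0,0.6],
    [0,0,0.9],
    [0,0,1],
    [0,0,1]
  ],
  "rot": [
    [0,0,0],
    [0,0,0],
    [0,0,0],
    [0,0,0],
    [0,0,0],
    [0,0,0],
    [0,0,0]
  ],
  "hand": [0.78,0.78,0.78,0.78,0.78,0.78,0.78]
}}

```text
time_s: 9.63
ee_pos: [586.9, -137.2, 129.4]
ee_rot: [179.6, 0.3, 111.5]
force: [0.1, -0.7, 0.3]
gripper_width: 71.5
gripper_force: 0.0
```

Request:
{"api": "apply_moves", "payload": {
  "delta_pos": [
    [0,-0.2,0.3],
    [0,-0.3,0.6],
    [0,-0.3,0.9],
    [0,-0.3,1],
    [0,-0.3,1],
    [0,-0.3,1]
  ],
  "rot": [
    [0,0,0],
    [0,0,0],
    [0,0,0],
    [0,0,0],
    [0,0,0],
    [0,0,0]
  ],
  "hand": [0.78,1,1,1,1,1]
}}

```text
time_s: 10.13
ee_pos: [583.9, -172.5, 243.8]
ee_rot: [-179.9, -0.1, 111.5]
force: [-0.6, 0.3, 0.2]
gripper_width: 91.3
gripper_force: 0.0
```

Run:
```python
from h import *
p=wrist();s=env.state();print(s["ee_pos"],s["ee_rot"],s["time_s"]);save(p,"w6.png");look(p,["cradle","lamp_end","open_end","tray","part_box","dispenser","flux_bottle"])
np.save("w6.npy",p,allow_pickle=True)
```

```text
[ 583.32790305 -172.21534294  242.63435887] [-1.79811303e+02 -1.56298480e-01  1.11495721e+02] 10.1833
open_end 0.92 [296.  76.] [561.2 -74.9]
open_end 0.7 [160.  28.] [432.9 -81.4]
tray 0.6 [293. 126.] [ 577.5 -119.7]
tray 0.55 [388. 111.] [666.9 -67. ]
part_box 0.7 [389. 111.] [668.3 -67.1]
dispenser 0.57 [160.  28.] [414.1 -78.8]
flux_bottle 0.95 [414.   6.] [647.   34.6]
```

View pics/w6.png

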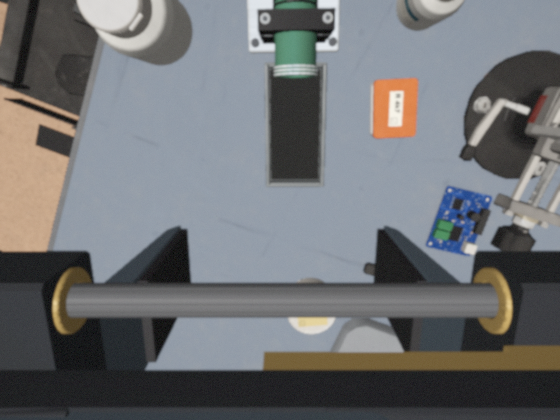

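The tray stands parallel under the barrel, at (295,125), with the open end at (296,76). Next I check the wrist range to see whether I can turn the camera toward the rod's tip side.

Run:
```python
from h import *
print(env.state()["qpos"])
p=np.load("w6.npy",allow_pickle=True).item()
P=lambda u,v,z:plane(p,(u,v),z)[:2]
A,B=P(265,18,79),P(329,19,79);d=B-A;print(np.degrees(np.arctan2(d[1],d[0]))+90,(A+B)/2)
m=[P(295.5,75,60),P(296,45,70)];print(m)
```

```text
[-1.75291429e+01  2.05539375e+01  8.19013952e+01  1.58688070e-03
  7.76372660e+01 -3.90260380e+01]
110.57513155463595 [544.89439408 -34.93978131]
[array([560.23976183, -74.63164614]), array([551.49289472, -52.67171732])]
```

Request:
{"api": "apply_moves", "payload": {
  "delta_pos": [
    [-0.1,0.35,-0.1],
    [-0.2,0.7,-0.2],
    [-0.27,1,-0.3],
    [-0.27,1,-0.3],
    [-0.27,1,-0.3],
    [-0.27,1,-0.3]
  ],
  "rot": [
    [0,0,0],
    [0,0,0],
    [0,0,0],
    [0,0,0],
    [0,0,0],
    [0,0,0]
  ],
  "hand": [1,1,1,1,1,1]
}}

```text
time_s: 11.03
ee_pos: [552.4, -52.8, 209.5]
ee_rot: [180.0, 0.1, 111.6]
force: [-0.8, -0.2, 0.5]
gripper_width: 91.4
gripper_force: 0.0
```

Run:
```python
from h import *
p=wrist();s=env.state();print(s["ee_pos"],s["ee_rot"],s["time_s"]);save(p,"w7.png");look(p,["cradle","lamp_end","open_end","rod_tip","push_rod"])
np.save("w7.npy",p,allow_pickle=True)
```

```text
[552.7543439  -53.38108555 209.64115438] [1.79942195e+02 7.06469629e-02 1.11480948e+02] 11.0833
cradle 0.92 [278. 145.] [537.9 -22.2]
lamp_end 0.55 [276.  92.] [519.2  24.2]
open_end 0.9 [277. 216.] [559.4 -76.7]
```

View pics/w7.png

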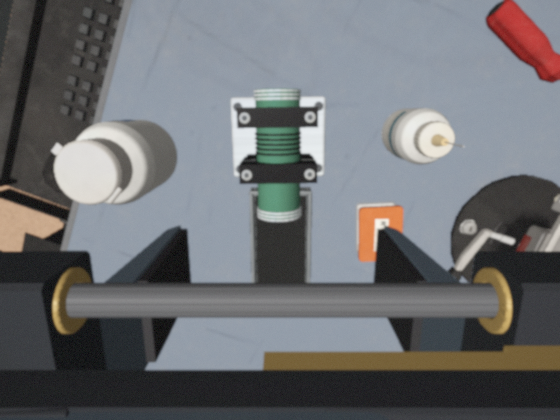

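The barrel appears straight up and down, with the open end at (278,215) and the lamp end at (277,93). I'll fit its axis from the green outline.

Run:
```python
from h import *
p=np.load("w7.npy",allow_pickle=True).item()
hsv=cv2.cvtColor(p["pixels"],cv2.COLOR_RGB2HSV)
m=cv2.inRange(hsv,(60,70,30),(95,255,220));m[:,:235]=0;m[:,325:]=0
X=[]
for r in [*range(98,104),*range(132,154),*range(186,206)]:
    x=np.where(m[r])[0]
    if len(x)>20:X.append((x.min(),x.max(),r))
print(X[::4])
A=np.array([plane(p,((a+b)/2,r),54)[:2] for a,b,r in X])
f=np.polyfit(A[:,1],A[:,0],1);print("x=",f,"heading",np.degrees(np.arctan2(1,f[0])),"x at y=-75,28:",np.polyval(f,[-75,28]),"resid",np.std(A[:,0]-np.polyval(f,A[:,1])))
for q in((265-1,118),(315,118),(244,175),(313,174)):pass
```

```text
[(np.int64(261), np.int64(297), 101), (np.int64(258), np.int64(295), 133), (np.int64(258), np.int64(297), 137), (np.int64(258), np.int64(297), 141), (np.int64(258), np.int64(297), 145), (np.int64(259), np.int64(297), 149), (np.int64(259), np.int64(297), 153), (np.int64(258), np.int64(298), 189), (np.int64(259), np.int64(297), 193), (np.int64(258), np.int64(298), 197), (np.int64(258), np.int64(299), 201), (np.int64(259), np.int64(298), 205)]
x= [-4.03958570e-01  5.29448838e+02] heading 111.9966675173256 x at y=-75,28: [559.74573109 518.13799835] resid 0.437970665167948
```

Request:
{"api": "apply_moves", "payload": {
  "delta_pos": [
    [0,0.35,0],
    [0,0.7,0],
    [0,1,0],
    [0,1,0]
  ],
  "rot": [
    [0,0,0],
    [0,0,0],
    [0,0,0],
    [0,0,0]
  ],
  "hand": [1,1,1,1]
}}

```text
time_s: 11.67
ee_pos: [552.2, 72.3, 209.3]
ee_rot: [179.9, -0.2, 111.7]
force: [0.0, -0.4, 1.5]
gripper_width: 91.0
gripper_force: 0.0
```

Request:
{"api": "apply_moves", "payload": {
  "delta_pos": [
    [0,0.35,0],
    [0,0.7,0],
    [0,1,0],
    [0,1,0],
    [0,1,0],
    [0,1,0]
  ],
  "rot": [
    [0,0,0],
    [0,0,0],
    [0,0,0],
    [0,0,0],
    [0,0,0],
    [0,0,0]
  ],
  "hand": [1,1,1,1,1,1]
}}

```text
time_s: 12.17
ee_pos: [552.2, 186.5, 209.0]
ee_rot: [-180.0, 0.0, 111.5]
force: [0.2, 0.0, 0.0]
gripper_width: 90.9
gripper_force: 0.0
```

Run:
```python
from h import *
p=wrist();s=env.state();print(s["ee_pos"],s["ee_rot"],s["time_s"]);save(p,"w8.png");look(p,["rod_tip","push_rod"])
hsv=cv2.cvtColor(p["pixels"],cv2.COLOR_RGB2HSV)
red=cv2.inRange(hsv,(0,150,80),(8,255,255))|cv2.inRange(hsv,(172,150,80),(180,255,255));yel=cv2.inRange(hsv,(18,130,120),(35,255,255))
for n,m in(("red",red),("yel",yel)):
    m[240:]=0;k,l,st,c=cv2.connectedComponentsWithStats(cv2.morphologyEx(m,cv2.MORPH_CLOSE,np.ones((9,9))));
    for i in range(1,k):
        if st[i][4]>200:
            r=cv2.minAreaRect(np.argwhere(l==i)[:,::-1].astype(np.float32));print(n,st[i],c[i],plane(p,c[i],12),r)
            b=cv2.boxPoints(r); print([np.round(plane(p,q,12)[:2],1) for q in b])
```

```text
[552.20455658 185.99367756 209.11577888] [-1.79979501e+02  3.69573662e-02  1.11420042e+02] 12.2167
rod_tip 0.86 [280. 220.] [566.9 148.3]
push_rod 0.55 [288.  40.] [511.5 310.6]
red [ 278    0   27   75 1727] [290.60162131  37.58077591] [512.635587   313.42197243  12.        ] ((290.8653869628906, 36.82692337036133), (24.448486328125, 73.86868286132812), 2.726310968399048)
[array([512.1, 280.3]), array([492.6, 339.3]), array([513.1, 346.3]), array([533.7, 287.7])]
yel [ 274   86   23  126 1973] [284.78661936 147.65331982] [544.30545126 218.68168613  12.        ] ((284.5137939453125, 148.76553344726562), (16.266000747680664, 125.13664245605469), 3.3664605617523193)
[array([556.4, 154.2]), array([518.9, 270.9]), array([533.5, 275.7]), array([572.3, 159.4])]
```

Request:
{"api": "apply_moves", "payload": {
  "delta_pos": [
    [-0.1,0.35,0],
    [-0.2,0.7,-0.2],
    [-0.32,1,-0.5],
    [-0.32,1,-0.8],
    [-0.32,1,-0.9],
    [-0.32,1,-0.9],
    [-0.32,1,-0.9]
  ],
  "rot": [
    [0,0,-0.036],
    [0,0,-0.036],
    [0,0,-0.036],
    [0,0,-0.036],
    [0,0,-0.036],
    [0,0,-0.036],
    [0,0,-0.036]
  ],
  "hand": [0.8,0.8,0.8,0.8,0.8,0.8,0.8]
}}

```text
time_s: 12.9
ee_pos: [513.6, 306.3, 100.7]
ee_rot: [-179.9, 0.0, 108.3]
force: [0.6, -1.0, 0.5]
gripper_width: 72.8
gripper_force: 0.0
```

Run:
```python
from h import *
p=wrist();s=env.state();print(s["ee_pos"],s["ee_rot"],s["time_s"]);save(p,"w9.png");look(p,["push_rod"])
for n in("top",):
    q=viewer.grab_frame(n);look(q,["rod_tip","push_rod"])
```

```text
[514.80989214 306.70858381 102.30584798] [ 1.79904965e+02 -1.96808981e-03  1.08315520e+02] 12.95
push_rod 0.82 [282. 200.] [512.7 313.7]
rod_tip 0.84 [183. 202.] [562.8 147.4]
push_rod 0.71 [129. 220.] [509.5 316.3]
```

View pics/w9.png

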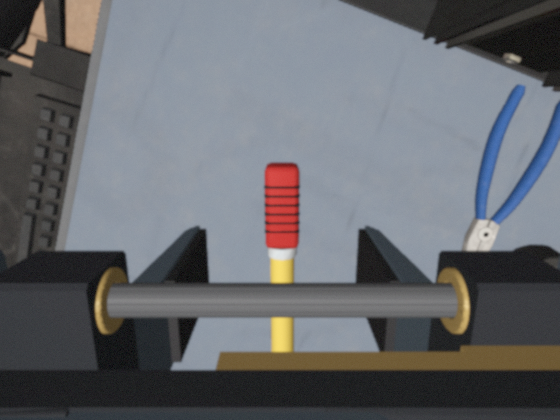

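The handle is centred at (282,205), parallel to the fingers. I'll go down and grip it.

Request:
{"api": "apply_moves", "payload": {
  "delta_pos": [
    [0,0,-0.3],
    [0,0,-0.6],
    [0,0,-0.75],
    [0,0,-0.815],
    [0,0,-0.815],
    [0,0,-0.815]
  ],
  "rot": [
    [0,0,0],
    [0,0,0],
    [0,0,0],
    [0,0,0],
    [0,0,0],
    [0,0,0]
  ],
  "hand": [0.8,0.8,0.8,0.8,0.8,0.5]
}}

```text
time_s: 13.65
ee_pos: [514.8, 307.7, 4.7]
ee_rot: [179.9, -0.0, 108.4]
force: [-0.3, 0.9, -0.3]
gripper_width: 68.9
gripper_force: 0.0
```

Request:
{"api": "apply_moves", "payload": {
  "delta_pos": [
    [0,0,0],
    [0,0,0],
    [0,0,0],
    [0,0,0],
    [0,0,0],
    [0,0,0],
    [0,0,0],
    [0,0,0],
    [0,0,0]
  ],
  "rot": [
    [0,0,0],
    [0,0,0],
    [0,0,0],
    [0,0,0],
    [0,0,0],
    [0,0,0],
    [0,0,0],
    [0,0,0],
    [0,0,0]
  ],
  "hand": [0.3,0.15,0.1,0.1,0.1,0.1,0.1,0.1,0.1],
  "newtons": 50
}}

```text
time_s: 14.4
ee_pos: [513.6, 307.4, 3.5]
ee_rot: [180.0, -0.0, 108.4]
force: [-0.2, -0.8, 1.6]
gripper_width: 23.6
gripper_force: 50.0
```

Request:
{"api": "apply_moves", "payload": {
  "delta_pos": [
    [0,0,0.15],
    [0,0,0.35],
    [-0.15,-0.2,0.35],
    [-0.3,-0.45,0.35],
    [-0.45,-0.65,0.35],
    [-0.565,-0.84,0.35],
    [-0.565,-0.84,0.35],
    [-0.565,-0.84,0.35],
    [-0.565,-0.84,0.35]
  ],
  "rot": [
    [0,0,0],
    [0,0,0],
    [0,0,0.02],
    [0,0,0.042],
    [0,0,0.042],
    [0,0,0.042],
    [0,0,0.042],
    [0,0,0.042],
    [0,0,0.042]
  ],
  "hand": [0.1,0.1,0.1,0.1,0.1,0.1,0.1,0.1,0.1]
}}

```text
time_s: 15.15
ee_pos: [446.8, 207.1, 45.6]
ee_rot: [179.9, -0.0, 112.0]
force: [0.4, 0.8, -0.1]
gripper_width: 23.9
gripper_force: 50.0
```

Run:
```python
from h import *
S=[]
for n in("scene","top","wrist"):
    s=env.state();S.append(s["ee_pos"]);p=wrist() if n=="wrist" else viewer.grab_frame(n);save(p,n+"9.png")
    print(n)
    for k,z in(("rod_tip",54),("push_rod",54),("lamp_end",54),("open_end",54)):
        for r in spotter.landmark_of(p,k)[:2]:print(k,round(r["score"],2),np.round(r["position"],1),np.round(plane(p,r["position"],z)[:2],1))
print(np.mean(S,0),s["ee_rot"],s["time_s"],s["force"],s["torque"])
a=cv2.resize(cv2.imread("pics/top9.png")[170:250,130:290],(800,400),interpolation=cv2.INTER_CUBIC)
cv2.imwrite("pics/c9.png",a)
```

```text
scene
rod_tip 0.77 [232.6 190.1] [530.3  63. ]
push_rod 0.57 [193.7 182.4] [442.7 211.6]
lamp_end 0.88 [235.5 195.9] [514.6  13.7]
open_end 0.82 [258.5 196.1] [581.5 -36.5]
top
push_rod 0.76 [160.5 239.3] [443.8 202.5]
lamp_end 0.91 [218.2 216.5] [508.6  27.8]
open_end 0.86 [251.1 199. ] [559.7 -72.8]
wrist
push_rod 0.78 [279.1 258.5] [444.9 210.5]
[446.33696123 207.02544506  45.36366805] [-1.79998115e+02 -1.10762197e-03  1.12015010e+02] 15.65 [-0.23374232 -0.51023714 -1.36090258] [-0.06077604  0.03984446  0.00224335]
```

View pics/c9.png

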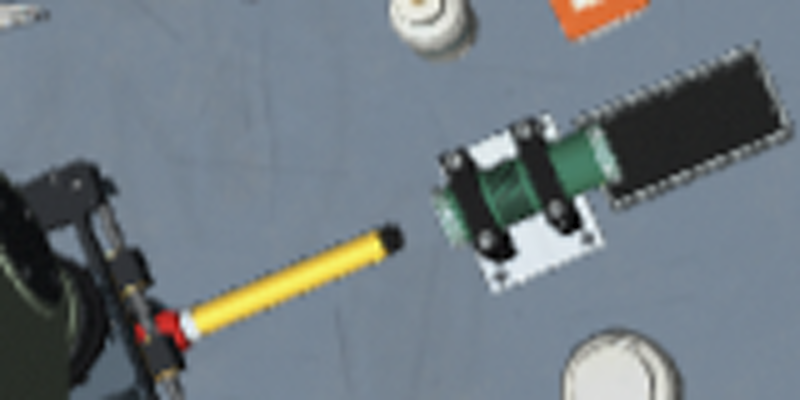

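The rod lines up with the barrel: shaft from (195,322) to (395,240), and its line extended hits the lamp end at (450,217). Next I check height and sag against the scene camera.

Run:
```python
from h import *
t=np.array([0.3746,-0.9272,0])
T=np.array([446.3,207.0,0])
for n in("scene","top"):
    p=viewer.grab_frame(n);R,tt,K=np.array(p["R"]),np.array(p["t"]).ravel(),np.array(p["camera_matrix"])
    pr=lambda X:(lambda c:(K@c)[:2]/c[2])(R@X+tt)
    hsv=cv2.cvtColor(p["pixels"],cv2.COLOR_RGB2HSV);m=cv2.inRange(hsv,(18,110,110),(35,255,255))
    a,b=pr(T+30*t+[0,0,53.5]),pr(T+163*t+[0,0,53.5])
    M=np.zeros_like(m);cv2.line(M,tuple(int(v) for v in a),tuple(int(v) for v in b),255,15);m&=M
    q=np.argwhere(m)[:,::-1].astype(float);d=(b-a)/np.linalg.norm(b-a);nn=np.array([-d[1],d[0]])
    al=(q-a)@d;off=(q-a)@nn;L=np.linalg.norm(b-a)
    f=np.polyfit(al,off,1);print(n,"a,b",a,b,"offset px at shaft start, tip",np.polyval(f,[0,L]),"extent",al.min()/L,al.max()/L,"px per mm z",(pr(T+163*t+[0,0,63.5])-b)/10,"n",nn)
    m=cv2.inRange(hsv,(60,70,30),(95,255,220))
    lo=np.array([538.4,-22.2,54]);u=np.array([-.3746,.9272,0]);a,b=pr(lo-55*u),pr(lo+55*u)
    M=np.zeros_like(m);cv2.line(M,tuple(int(v) for v in a),tuple(int(v) for v in b),255,19);m&=M
    q=np.argwhere(m)[:,::-1].astype(float);d=(b-a)/np.linalg.norm(b-a);nn=np.array([-d[1],d[0]])
    al=(q-a)@d;off=(q-a)@nn;print(" barrel",a,b,"mean off",off.mean(),"extent",al.min(),al.max(),np.linalg.norm(b-a),len(q))
    cv2.imwrite(f"pics/{n}b.png",cv2.resize(cv2.cvtColor(p["pixels"],cv2.COLOR_RGB2BGR)[160:240,170:290],(780,520),interpolation=cv2.INTER_CUBIC))
```

```text
scene a,b [200.95470933 184.42445256] [228.1198348  192.45233534] offset px at shaft start, tip [-0.63408685 -0.75375059] extent 0.02113697103427838 0.9475571963688717 px per mm z [-0.01673237 -0.24638248] n [-0.28340533  0.95900022]
 barrel [258.57912182 201.40078427] [234.21698241 194.20281702] mean off 0.7064822977118741 extent -2.7747986464382017 22.50839752973531 25.403239346363655 149
top a,b [168.32362085 234.5614068 ] [209.0221829  217.15265091] offset px at shaft start, tip [-0.04731679  0.02443238] extent 0.019036610304426778 0.9327007238215338 px per mm z [-0.06600396 -0.03846015] n [0.39328013 0.9194187 ]
 barrel [251.22422626 199.2304428 ] [217.87980772 213.4939421 ] mean off -0.34668567172951614 extent 2.873767756273123 33.46968499571564 36.26703268328523 232
```

View pics/sceneb.png

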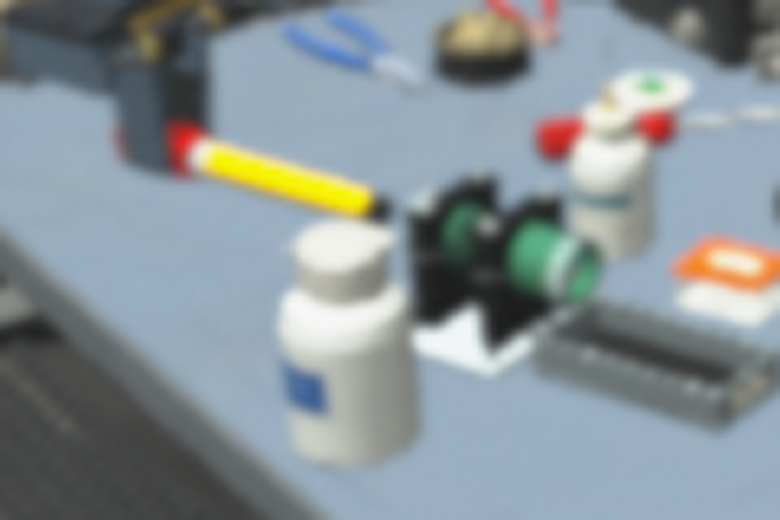

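Rod and barrel agree in both views, within about 1 mm. I insert slowly and watch the force.

Request:
{"api": "apply_moves", "payload": {
  "delta_pos": [
    [0.035,-0.088,0.005],
    [0.07,-0.175,0.005],
    [0.1,-0.25,0.005],
    [0.13,-0.325,0.005],
    [0.16,-0.4,0.005],
    [0.172,-0.43,0.005],
    [0.172,-0.43,0.005]
  ],
  "rot": [
    [0,0,0],
    [0,0,0],
    [0,0,0],
    [0,0,0],
    [0,0,0],
    [0,0,0],
    [0,0,0]
  ],
  "hand": [0.1,0.1,0.1,0.1,0.1,0.1,0.1]
}}

```text
time_s: 16.58
ee_pos: [466.9, 153.8, 46.0]
ee_rot: [180.0, 0.0, 111.9]
force: [-0.3, 0.3, -1.5]
gripper_width: 23.8
gripper_force: 50.0
```

Request:
{"api": "apply_moves", "payload": {
  "delta_pos": [
    [0.015,-0.037,0],
    [0.03,-0.074,0],
    [0.045,-0.111,0],
    [0.06,-0.149,0],
    [0.075,-0.186,0],
    [0.09,-0.223,0],
    [0.105,-0.26,0],
    [0.12,-0.297,0],
    [0.12,-0.297,0]
  ],
  "rot": [
    [0,0,0],
    [0,0,0],
    [0,0,0],
    [0,0,0],
    [0,0,0],
    [0,0,0],
    [0,0,0],
    [0,0,0],
    [0,0,0]
  ],
  "hand": [0.1,0.1,0.1,0.1,0.1,0.1,0.1,0.1,0.1],
  "newtons": 60
}}

```text
time_s: 17.33
ee_pos: [480.8, 119.9, 46.1]
ee_rot: [180.0, -0.0, 112.0]
force: [0.7, -0.0, -1.3]
gripper_width: 23.8
gripper_force: 60.0
```

Request:
{"api": "apply_moves", "payload": {
  "delta_pos": [
    [0.015,-0.037,0],
    [0.03,-0.074,0],
    [0.045,-0.111,0],
    [0.06,-0.149,0]
  ],
  "rot": [
    [0,0,0],
    [0,0,0],
    [0,0,0],
    [0,0,0]
  ],
  "hand": [0.1,0.1,0.1,0.1]
}}

```text
time_s: 17.67
ee_pos: [487.3, 103.6, 46.1]
ee_rot: [180.0, -0.2, 112.0]
force: [-2.8, 10.6, 1.1]
gripper_width: 23.5
gripper_force: 60.0
```

Run:
```python
from h import *
s=env.state();print(s["ee_pos"],s["force"])
for n in("top","scene"):
    p=viewer.grab_frame(n)
    for r in spotter.landmark_of(p,"cell")[:2]:print(n,round(r["score"],2),r["position"],plane(p,r["position"],54))
    for r in spotter.landmark_of(p,"push_rod")[:1]:print(n,"rod",r["position"],plane(p,r["position"],54))
```

```text
[487.32549685 103.55151639  46.12582134] [-2.84006703 10.57753235  1.09066989]
top 0.46 [253.5, 197.2] [565.09371497 -80.22900488  54.        ]
top rod [192.1, 223.7] [488.64279317 107.16745441  54.        ]
scene 0.47 [266.3, 203.8] [ 571.06020251 -105.04192882   54.        ]
scene rod [215.1, 190.4] [476.10804524  98.84797776  54.        ]
```

The rod pushes with about 11 N and the cell is coming out. I continue for the remaining 47 mm.

Request:
{"api": "apply_moves", "payload": {
  "delta_pos": [
    [0.015,-0.037,0],
    [0.03,-0.074,0],
    [0.045,-0.111,0],
    [0.06,-0.149,0],
    [0.075,-0.186,0],
    [0.09,-0.223,0],
    [0.105,-0.26,0],
    [0.12,-0.297,0],
    [0.135,-0.334,0],
    [0.147,-0.364,0]
  ],
  "rot": [
    [0,0,0],
    [0,0,0],
    [0,0,0],
    [0,0,0],
    [0,0,0],
    [0,0,0],
    [0,0,0],
    [0,0,0],
    [0,0,0],
    [0,0,0]
  ],
  "hand": [0.1,0.1,0.1,0.1,0.1,0.1,0.1,0.1,0.1,0.1]
}}

```text
time_s: 18.8
ee_pos: [506.0, 57.2, 46.0]
ee_rot: [180.0, 0.0, 112.0]
force: [-0.5, -0.0, -0.7]
gripper_width: 23.7
gripper_force: 60.0
```

Run:
```python
from h import *
s=env.state();print(s["ee_pos"],s["force"])
I=[]
for n in("top","scene"):
    p=viewer.grab_frame(n)
    for r in spotter.landmark_of(p,"cell")[:2]:print(n,round(r["score"],2),r["position"],plane(p,r["position"],20))
    for r in spotter.landmark_of(p,"rod_tip")[:2]:print(n,"tip",round(r["score"],2),r["position"],plane(p,r["position"],54))
    I.append(cv2.resize(cv2.cvtColor(p["pixels"],cv2.COLOR_RGB2BGR)[160:250,190:310],(400,300),interpolation=cv2.INTER_CUBIC))
cv2.imwrite("pics/c11.png",np.hstack(I))
```

```text
[505.95232289  57.15083447  45.95919507] [-0.5016977  -0.02627793 -0.73713935]
top 0.68 [263.2, 198.1] [ 567.2139211  -107.73833367   20.        ]
top tip 0.51 [262.3, 194.9] [ 571.49459354 -107.21589352   54.        ]
scene 0.49 [269.9, 211.1] [ 586.05034918 -103.60905259   20.        ]
scene tip 0.69 [326.4, 232.1] [ 618.25836739 -382.35213632   54.        ]
scene tip 0.5 [265.7, 203.1] [572.29164916 -99.20345558  54.        ]
```

View pics/c11.png

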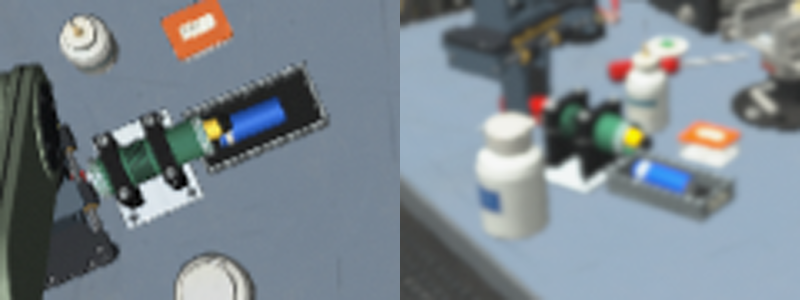

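The cell lies in the tray, at (258,118) in the left half, and the yellow shaft shows at the open end. I draw the rod out.

Request:
{"api": "apply_moves", "payload": {
  "delta_pos": [
    [-0.05,0.124,0],
    [-0.1,0.2475,0],
    [-0.16,0.396,0],
    [-0.22,0.5445,0],
    [-0.28,0.693,0],
    [-0.34,0.8415,0],
    [-0.38,0.94,0],
    [-0.38,0.94,0]
  ],
  "rot": [
    [0,0,0],
    [0,0,0],
    [0,0,0],
    [0,0,0],
    [0,0,0],
    [0,0,0],
    [0,0,0],
    [0,0,0]
  ],
  "hand": [0.1,0.1,0.1,0.1,0.1,0.1,0.1,0.1]
}}

```text
time_s: 19.77
ee_pos: [459.1, 172.5, 46.0]
ee_rot: [-180.0, -0.0, 112.2]
force: [-0.3, 0.8, -1.1]
gripper_width: 23.7
gripper_force: 60.0
```

Request:
{"api": "apply_moves", "payload": {
  "delta_pos": [
    [-0.06,0.1485,0],
    [-0.12,0.297,0],
    [-0.18,0.4455,0],
    [-0.2,0.495,0],
    [-0.2,0.495,0]
  ],
  "rot": [
    [0,0,0],
    [0,0,0],
    [0,0,0],
    [0,0,0],
    [0,0,0]
  ],
  "hand": [0.1,0.1,0.1,0.1,0.1]
}}

```text
time_s: 20.18
ee_pos: [435.9, 230.6, 46.0]
ee_rot: [180.0, 0.0, 112.1]
force: [0.2, 0.0, -1.6]
gripper_width: 23.6
gripper_force: 60.0
```

Request:
{"api": "apply_moves", "payload": {
  "delta_pos": [
    [0.1,0.1,0],
    [0.25,0.25,0],
    [0.4,0.35,0],
    [0.4,0.35,-0.1],
    [0.4,0.35,-0.2],
    [0.4,0.35,-0.28],
    [0.4,0.35,-0.32],
    [0.4,0.35,-0.34],
    [0.4,0.35,-0.34]
  ],
  "rot": [
    [0,0,0],
    [0,0,0],
    [0,0,0],
    [0,0,0],
    [0,0,0],
    [0,0,0],
    [0,0,0],
    [0,0,0],
    [0,0,0]
  ],
  "hand": [0.1,0.1,0.1,0.1,0.1,0.1,0.1,0.1,0.1]
}}

```text
time_s: 20.93
ee_pos: [483.9, 271.3, 4.7]
ee_rot: [-179.9, 0.0, 112.0]
force: [0.2, 0.7, -0.5]
gripper_width: 23.7
gripper_force: 60.0
```

Request:
{"api": "apply_moves", "payload": {
  "delta_pos": [
    [0,0,-0.006],
    [0,0,-0.009],
    [0,0,-0.009],
    [0,0,-0.009],
    [0,0,-0.009],
    [0,0,-0.009],
    [0,0,-0.009],
    [0,0,-0.009],
    [0,0,-0.009]
  ],
  "rot": [
    [0,0,0],
    [0,0,0],
    [0,0,0],
    [0,0,0],
    [0,0,0],
    [0,0,0],
    [0,0,0],
    [0,0,0],
    [0,0,0]
  ],
  "hand": [0.1,0.1,0.1,0.35,0.5,0.65,0.65,0.65,0.65],
  "newtons": 10
}}

```text
time_s: 21.68
ee_pos: [484.1, 272.0, 4.2]
ee_rot: [180.0, 0.0, 112.0]
force: [-1.2, -0.7, 0.8]
gripper_width: 58.6
gripper_force: 0.0
```

Request:
{"api": "apply_moves", "payload": {
  "delta_pos": [
    [0,0,0],
    [0,0,0],
    [0,0,0.1],
    [0,0,0.3],
    [0,0,0.6],
    [0,0,0.9],
    [0,0,1],
    [0,0,1],
    [0,0,1]
  ],
  "rot": [
    [0,0,0],
    [0,0,0],
    [0,0,0],
    [0,0,0],
    [0,0,0],
    [0,0,0],
    [0,0,0],
    [0,0,0],
    [0,0,0]
  ],
  "hand": [0.8,0.8,0.8,0.8,0.8,0.8,0.8,0.8,0.8]
}}

```text
time_s: 22.43
ee_pos: [484.1, 272.0, 124.4]
ee_rot: [179.9, -0.0, 112.0]
force: [0.1, -0.3, 0.7]
gripper_width: 72.9
gripper_force: 0.0
```

Run:
```python
from h import *
s=env.state();print(s["ee_pos"],s["force"],s["gripper_width"])
for n in("top","scene"):
    p=viewer.grab_frame(n);print(n);look(p,["push_rod","rod_tip","tray","part_box","dispenser","flux_bottle"])
    for r in spotter.landmark_of(p,"cell")[:1]:print("cell",r["score"],plane(p,r["position"],17))
```

```text
[484.12361912 271.96445062 124.40546154] [ 0.07754608 -0.25060828  0.66917337] 72.9454136655876
top
push_rod 0.83 [142. 228.] [481.9 273.8]
rod_tip 0.89 [191. 206.] [550.6 120. ]
tray 0.97 [268. 194.] [ 585.  -122.4]
tray 0.58 [439. 218.] [ 493.8 -659.2]
part_box 0.54 [250. 173.] [653.2 -64.1]
dispenser 0.88 [253. 243.] [429.9 -71.7]
flux_bottle 0.47 [217. 177.] [642.   40.4]
cell 0.54 [575.65212638 -96.98337626  17.        ]
scene
push_rod 0.62 [236. 194.] [567.9 106.9]
push_rod 0.55 [196. 186.] [472.9 267.3]
rod_tip 0.53 [231. 194.] [548.5 112.2]
tray 0.79 [356. 304.] [ 502.5 -658.1]
tray 0.71 [268. 214.] [587.9 -87.4]
part_box 0.76 [279. 203.] [669.3 -39.6]
dispenser 0.94 [221. 225.] [411.5 -59.7]
flux_bottle 0.77 [264. 198.] [644.8  29.2]
cell 0.53 [ 581.75262116 -109.45721665   17.        ]
```

```bash
python3 -c "
from workcell import env
print(env.job_done())"
```

```text
the job is handed in; nothing more can be done
None
```

I set the tray under the open end, pushed the cell out into it, laid the rod back flat on the worktop and handed the job in. The bottles and part box look unmoved in the last pictures; I didn't re-check the tin, but the arm stayed clear of it. The hand-in returned no verdict.

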